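# Set the cue prop to its third click and bolt it

## Robot

A 7-joint arm with a two-finger parallel gripper is mounted at the origin on the work surface. World frame = base frame: x ahead of the robot, y to its left, z up, the work surface at z = 0. Lengths are in m, angles in rad, forces in N, time in s.
With the tool pointing down it reaches from about 0.35 to 0.9 m from the base axis. Payload 8.1 kg.
Tool frame: the origin (TCP) lies on the mounting face of the last link; the fingertips stand 178 mm ahead of it and the grasp point (between the pads) lies 159 mm ahead of it; z points along the fingers, y is the line along which they close (so a half turn about z gives the same grasp; the last joint's range is limited). The gripper opens to 92 mm and grips with 3 to 60 N. Pads are 19 mm wide; open, the fingers measure 130 mm over their backs; the gripper's body (75 mm by 190 mm) begins 47 mm behind the grasp point.
Start: joints at [1.224, 0.434, 0.025, 1.573, -0.012, 1.134, -0.075], TCP at [0.151, -0.607, 0.405] pointing down, gripper open.
Joint ranges: [-2.62, 2.62], [-0.44, 2.09], [-1.27, 1.32], [0.08, 2.57], [-1.32, 4.46], [0.12, 2], [-2.74, 2.74]. Speed limits (rad/s): [2.22, 2.22, 3.01, 3.01, 3.14, 3.14, 3.14].

## Interface

Orientations are given as a rotation vector (axis times angle).
In Python, from bench import observe, camera, camera_params, hand_in gives the robot as it stands.
- The arm moves only by the shell command python3 -m creep 'ROWS'. ROWS is text: rows parted by semicolons, each of 7 numbers parted by spaces: the opening, from 0 (shut) to 1 (fully open), then the shift along the tool's x, y, z in mm, then the turn, a rotation vector about the tool's x, y, z in rad. A call has 1 to 5 rows; each row shifts and turns the commanded pose from where the row before left it, along the tool's axes as they then stand; what a row does not reach is not made up. A row lasts 1/10 s, in which the tool goes at most 50 mm and 8.59 degrees, less where a joint would pass 70% of its speed; a pose out of reach is approached as far as the arm can. A call with a gripper value outside its range is refused whole. The fingers move at their own pace and stop on an object; the grip force is fixed at half the most. Time passes only in rows, so rows that do not move let the fingers close. It gives the time, the measured TCP pose, the force, the opening and the grip force at its end, in the units of the state.
- observe(): the state, without advancing time (a new reading comes with each control period).
- camera(name): name is "scene" or "top" or "wrist"; returns (picture, depth): 480x640x3 uint8, red, green, blue; 480x640 float32, m along the optical axis (not along the pixel's ray), 0 where there is no reading.
- camera_params(name): a dict with "fx", "fy", "cx", "cy" (pixels), "D" ([k1, k2, p1, p2, k3] as OpenCV has them; the pictures are not rectified), "origin" and "orientation" of the camera in the world. Camera axes: x right, y down, z forward; pixel columns grow to the right and rows downward; lengths in m; the calibration is good to about 2 mm. A picture is of the moment at which its call begins: read the wrist's pose just before it. camera_params takes no time and is no camera call; for the wrist camera it gives the pose at the moment of the call.
- hand_in(): hands the job in; it is judged then, once.
The state is a dict: "time_s": time; "q": joint angles; "dq": joint speeds; "joint_torque": joint torques, N m; "tcp_pos": TCP position; "tcp_rot": TCP orientation; "contact_force": force on the tool from outside, world axes, zero at the start; "wrist_torque": the same for the moment, N m; "finger_gap": opening from 0.0 (shut) to 1.0 (fully open); "gripper_force": force on a finger pad.
Only numpy, scipy, OpenCV 4.12 (cv2) and the standard library are available. Lean on these libraries where they do the work, as an engineer would, in place of code of your own. Each camera call takes 0.05 s, during which the arm holds its last target. There are 200 camera calls.

## Task

Set up the cue prop on the cue-repair bench: pull its column slowly up from fully down until the ratchet has clicked exactly three times, then let it down gently until it rests on the pawl (do not drop it). Then slide the lock bolt fully home into the column by pushing its upright tab towards the column, without forcing it, and leave everything else on the bench where it is.

Things in the scene. Friction and masses are not known exactly. Their poses are not given: they have to be found in the camera images.
- stand: cue prop's fixed foot and housing: dark steel foot plate 120 (x) x 220 (y) x 12 mm, y = -150 to +70 mm; grey square housing 58 x 58 mm, top 141 mm above the bench, from which the column rises. Origin on the bench, on the column's axis; z up; -y points from the column along the rail to the bolt's tab
- column: sliding column, about 0.35 kg: steel bar 26 x 26 mm with an aluminium V-saddle head. Origin: on the axis, underside of the head, 165 mm above the bench when fully down (as it starts). Axes as the stand's. Slides only up and down, 60 mm in all; plain lifting takes 3 to 5 N with its weight. Going faster than 0.25 m/s counts as jerked or dropped
- head (a point): centre of the column head's block, 14 mm above the column's origin. The block is 36 (x) x 26 (y) x 28 (z) mm; above it the V's two prongs lean outwards, to 28 mm above this point and 21 mm either side in x. Best gripped from above by the block's two x faces, 36 mm apart. Moves with the column, axes as the stand's
- pawl (a point): middle of the pawl's boss on the housing's +y face, fixed, 112 mm up. Its black knob (ends 63 mm from the axis) jumps out 4 mm and back at each click. First click after an unknown free lift of 3 to 33 mm (each prop is shimmed differently), the next ones 8 mm apart, six at most; before each the pull rises by 4 to 12 N over some 5 mm, then drops at once to plain
- notch (a point): centre of the housing's top, on the axis, 141 mm above the bench, fixed. The ratchet inside: once clicked, the column cannot go back below that notch; let down, it rests on the pawl within 2 mm of where the click happened. Released before the first click, it falls to the bottom. A fourth click cannot be undone by lowering
- lock (a joint): travel of the lock bolt in m: 0 fully out, 0.020 fully home in the column; starts at 0 to 0.004. Moves along the stand's +y with about 2 N of friction, stays where left. Enters the column only when this rests at the third click, else solid metal stops it at 7 to 10 mm. At 0.020 a hard stop. More than 25 N on it is forcing it
- lock_tab (a point): on the outer (-y) face of the bolt's upright tab, mid-width, 10 mm below its top edge; with the bolt out 104 mm from the column's axis and 125 mm above the bench. Tab: dark steel plate 32 (x) x 8 (y) mm standing 53 mm above the grey rail (30 mm wide, top 80 mm up, out to y = -138 mm). Push here towards the stand's +y. Axes as the stand's
- mug: white ceramic mug, 76 mm across, 88 mm tall; a bystander, leave it alone
- chalk_a: cube of cue chalk, 22 mm, in a paper sleeve; a bystander, leave it alone
- chalk_b: second cube of cue chalk, 22 mm, in a paper sleeve; a bystander, leave it alone
- tin: closed aluminium tin, 60 mm across, 55 mm tall; a bystander, leave it alone
- shaper: brass cue-tip shaper, 28 mm across, 34 mm tall; a bystander, leave it alone
- brush: brush with a dark wooden handle, lying; a bystander, leave it alone
- driver: screwdriver with a black handle, lying; a bystander, leave it alone

How it is judged:
By the outcome, as a careful person would: the job done as asked, in the order asked, and still so for the second after the job is handed in, with the robot touching nothing.
It also fails if it takes over 70 s, if anything falls off the work surface, if the arm or the gripper's body presses on something with over 40 N, if the wrist force passes 120 N, or if a joint passes its speed limit or range.

## Working session

There is one attempt and no reset: what is moved stays moved. The work goes in short steps, Python scripts to look and compute and a shell command to move; the robot and the scene stay as the last step left them, time stands still between calls to the robot, and variables do not carry over. Pictures are saved under pics/ and viewed, at most 10 in all, crops included, and the job is handed in when it is done.

```bash
mkdir -p pics; ls; python3 - <<'E'
from bench import *
import cv2,numpy as np
s=observe();print(s)
for n in("scene","top"):
    p,d=camera(n);cv2.imwrite(f"pics/{n}0.png",p[:,:,::-1]);np.save(f"pics/{n}0.npy",d);print(n,camera_params(n))
E
```

```text
pics
{'time_s': 0.0, 'q': array([ 1.22438564,  0.43523827,  0.0250003 ,  1.57409046, -0.01160185,
        1.13399294, -0.07506119]), 'dq': array([ 1.05352411e-03, -2.68208900e-04, -1.25379743e-03,  2.11767861e-03,
        5.03128863e-04,  8.24633876e-04, -6.05436989e-05]), 'joint_torque': array([-1.47154276e-05, -6.67849374e+01,  9.84880552e-01, -3.14457929e+01,
       -6.06248248e-02,  4.28688107e-02,  1.20095265e-04]), 'tcp_pos': array([ 0.15077806, -0.60630674,  0.40393813]), 'tcp_rot': array([-3.11675428e+00, -3.81753002e-01,  5.40615251e-04]), 'contact_force': array([-1.16837434, -0.0075728 , -0.12365516]), 'wrist_torque': array([0.02096844, 0.00543232, 0.0403811 ]), 'gripper_force': 0.0, 'finger_gap': 0.9995745397471137}
scene {'fx': 537.1751686957816, 'fy': 537.1751686957816, 'cx': 323.300184771545, 'cy': 240.2832647651971, 'D': array([-0.12542546,  0.        ,  0.        ,  0.        ,  0.        ]), 'origin': array([ 1.5672535 , -0.10010172,  0.86928839]), 'orientation': array([-1.70620893, -1.5564222 ,  0.82423415])}
top {'fx': 460.8274860883288, 'fy': 460.8274860883288, 'cx': 305.1780001056941, 'cy': 241.80799087157348, 'D': array([-0.12114786,  0.        ,  0.        ,  0.        ,  0.        ]), 'origin': array([ 0.47004281, -0.00514458,  1.31741947]), 'orientation': array([-2.16029734,  2.19714254, -0.06325743])}
```

View pics/scene0.png

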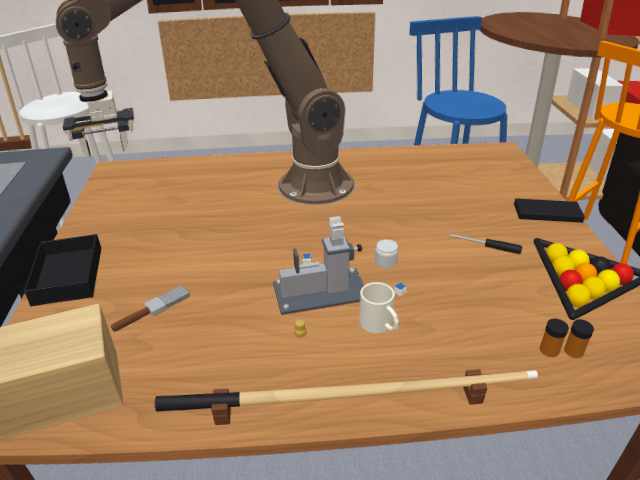

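View pics/top0.png

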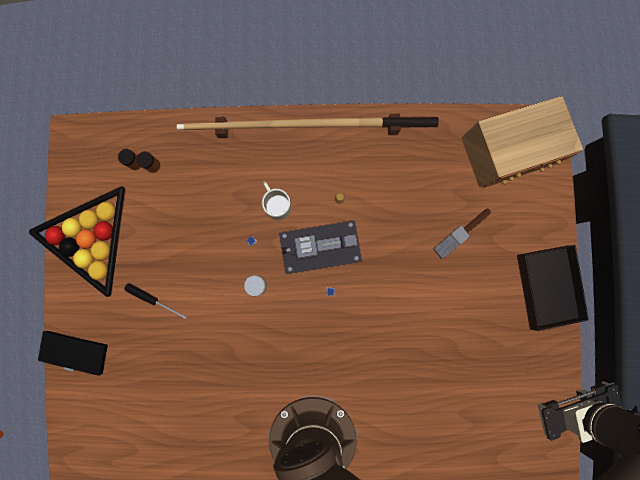

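The scene view shows the prop with its column at about (337,240), the tab at (296,262) and the pawl knob on the right. In the top view the foot plate is centred near (320,247), the head near (305,245) and the tab near (350,240). The mug is at (277,204), the tin at (255,286) and the chalks at (251,240) and (330,291).

```bash
cat >h.py <<'E'
from bench import *
import cv2,numpy as np
from scipy.spatial.transform import Rotation as R
def cloud(d,P):
    h,w=d.shape;u,v=np.meshgrid(np.arange(w),np.arange(h))
    K=np.array([[P['fx'],0,P['cx']],[0,P['fy'],P['cy']],[0,0,1]])
    n=cv2.undistortPoints(np.stack([u,v],-1).reshape(-1,1,2).astype(float),K,np.array(P['D'])).reshape(h,w,2)
    c=np.dstack([n*d[...,None],d])
    return c@R.from_rotvec(P['orientation']).as_matrix().T+P['origin']
E
python3 - <<'E'
from h import *
d=np.load("pics/top0.npy");c=cloud(d,camera_params("top"))
roi=np.zeros(d.shape,bool);roi[210:285,270:370]=1
z=c[...,2]
print("table z",np.median(z[300:330,300:400]))
def rect(lo,hi,roi=roi):
    p=c[roi&(z>lo)&(z<hi)];r=cv2.minAreaRect((p[:,:2]*1000).astype(np.float32));print(lo,hi,len(p),"mean",p.mean(0).round(4),r);return p
rect(.007,.22);rect(.155,.22);rect(.13,.15);rect(.12,.14)
roi2=np.zeros(d.shape,bool);roi2[225:262,338:362]=1
rect(.1,.15,roi2);rect(.07,.09,roi2)
for n,(a,b,e,f) in dict(mug=(180,222,255,295),tin=(272,300,240,270),ca=(232,250,242,262),cb=(284,300,322,340),sh=(190,205,332,348)).items():
    m=np.zeros(d.shape,bool);m[a:b,e:f]=1;print(n);rect(.012,.2,m)
p,_=camera("top");cv2.imwrite("pics/topc.png",cv2.resize(p[205:295,265:375,::-1],None,fx=7,fy=6.5,interpolation=cv2.INTER_CUBIC)[:600,:800])
E
```

```text
table z -0.000648970637979529
0.007 0.22 3258 mean [ 0.55   -0.0275  0.0504] ((546.1437377929688, -15.954055786132812), (266.0093994140625, 201.56044006347656), 84.60962677001953)
0.155 0.22 162 mean [0.5432 0.0083 0.1992] ((543.5609130859375, 8.311739921569824), (37.02466583251953, 25.61190414428711), 7.558337688446045)
0.13 0.15 391 mean [5.428e-01 2.000e-04 1.414e-01] ((546.9710083007812, -13.389724731445312), (57.896217346191406, 157.53111267089844), 8.843088150024414)
0.12 0.14 196 mean [0.5434 0.0048 0.1322] ((546.680419921875, -11.101203918457031), (57.78990936279297, 162.13307189941406), 8.873151779174805)
0.1 0.15 50 mean [ 0.5575 -0.0867  0.1305] ((557.86376953125, -87.27909851074219), (31.692842483520508, 7.859920978546143), 9.808513641357422)
0.07 0.09 158 mean [ 0.5599 -0.1072  0.0791] ((559.7847900390625, -101.81669616699219), (30.196226119995117, 53.19813537597656), 9.999968528747559)
mug
0.012 0.2 381 mean [0.6739 0.0915 0.0642] ((673.9930419921875, 98.50057983398438), (101.00330352783203, 75.04940032958984), 58.12649917602539)
tin
0.012 0.2 382 mean [0.4438 0.1506 0.0516] ((443.7536315917969, 152.19631958007812), (58.19145202636719, 55.31080627441406), 89.13679504394531)
ca
0.012 0.2 60 mean [0.5695 0.1645 0.02  ] ((570.1159057617188, 164.715576171875), (22.448001861572266, 21.641490936279297), 39.10171890258789)
cb
0.012 0.2 63 mean [ 0.4231 -0.0574  0.0202] ((423.0703430175781, -57.64797592163086), (20.01372528076172, 22.56123161315918), 88.57467651367188)
sh
0.012 0.2 64 mean [ 0.687  -0.0878  0.0291] ((687.7737426757812, -88.38174438476562), (23.17407989501953, 20.562585830688477), 23.56037139892578)
```

```bash
python3 -m creep '1 0 0 0 0 0 -0.148;1 0 0 0 0 0 -0.148;1 0 0 0 0 0 -0.148;1 0 0 0 0 0 -0.148;1 0 0 0 0 0 -0.148'; python3 -m creep '1 0 0 0 0 0 -0.148;1 0 0 0 0 0 -0.148;1 0 0 0 0 0 -0.148;1 0 0 0 0 0 -0.148;1 0 0 0 0 0 -0.15'
cat >>h.py <<'E'
def go(target,yaw,s=None):
    "yaw = heading of tool y (rad); prints shift in tool axes mm, and turn"
    s=s or observe();T=R.from_rotvec(s['tcp_rot'])
    y=np.array([np.cos(yaw),np.sin(yaw),0]);z=np.array([0,0,-1.]);x=np.cross(y,z)
    G=R.from_matrix(np.c_[x,y,z])
    print("t",round(s['time_s'],2),"shift mm",(T.inv().apply(np.array(target)-s['tcp_pos'])*1000).round(1),"turn",(T.inv()*G).as_rotvec().round(4),"q",s['q'].round(2))
E
python3 -c "
from h import *
go([.5435,.0083,.415],.155)"
```

```text
time_s: 0.65
tcp_pos: [0.1508, -0.6064, 0.4044]
tcp_rot: [-2.764, -1.492, -0.0]
contact_force: [0.2, 0.4, -0.6]
finger_gap: 0.997
gripper_force: 0.0
time_s: 1.15
tcp_pos: [0.1507, -0.6064, 0.4044]
tcp_rot: [-2.035, -2.392, -0.001]
contact_force: [0.3, 0.1, 0.0]
finger_gap: 1.003
gripper_force: 0.0
t 1.15 shift mm [543.9 486.2 -10.3] turn [-0.0001 -0.0007  0.0059] q [ 1.45  0.46 -0.31  1.55  0.15  1.15  1.27]
```

```bash
python3 -m creep '1 36 32 -2 0 0 0;1 36 32 -2 0 0 0;1 36 32 -2 0 0 0;1 36 32 -2 0 0 0;1 36 32 -2 0 0 0' ; python3 -m creep '1 36 32 -2 0 0 0;1 36 32 -2 0 0 0;1 36 32 -2 0 0 0;1 36 32 -2 0 0 0;1 36 32 -2 0 0 0'|sed -n 2,3p; python3 -m creep '1 36 32 0 0 0 0;1 36 32 0 0 0 0;1 36 32 0 0 0 0;1 0 0 0 0 0 0'
python3 - <<'E'
from h import *
go([.5435,.0083,.415],.155)
P=camera_params("wrist");p,d=camera("wrist");print(P);cv2.imwrite("pics/w1.png",p[:,:,::-1]);np.save("pics/w1.npy",d)
E
```

```text
time_s: 1.65
tcp_pos: [0.2818, -0.4022, 0.4147]
tcp_rot: [-2.043, -2.386, 0.0]
contact_force: [0.9, -0.6, 0.6]
finger_gap: 1.0
gripper_force: 0.0
tcp_pos: [0.412, -0.1997, 0.4249]
tcp_rot: [2.043, 2.386, -0.001]
time_s: 2.55
tcp_pos: [0.4919, -0.0734, 0.4251]
tcp_rot: [-2.031, -2.396, -0.007]
contact_force: [0.3, -1.0, -0.0]
finger_gap: 1.002
gripper_force: 0.0
t 2.55 shift mm [72.2 64.2 10.5] turn [ 0.0029 -0.0032  0.0093] q [ 0.57  0.28 -0.65  1.81  0.18  1.11  0.02]
{'fx': 346.15523983020256, 'fy': 346.15523983020256, 'cx': 322.3802818057443, 'cy': 236.08080683128634, 'D': array([0.00230337, 0.        , 0.        , 0.        , 0.        ]), 'origin': array([ 0.48147802, -0.00612569,  0.4049713 ]), 'orientation': array([2.87917915, 0.23674297, 0.03566714])}
```

View pics/w1.png

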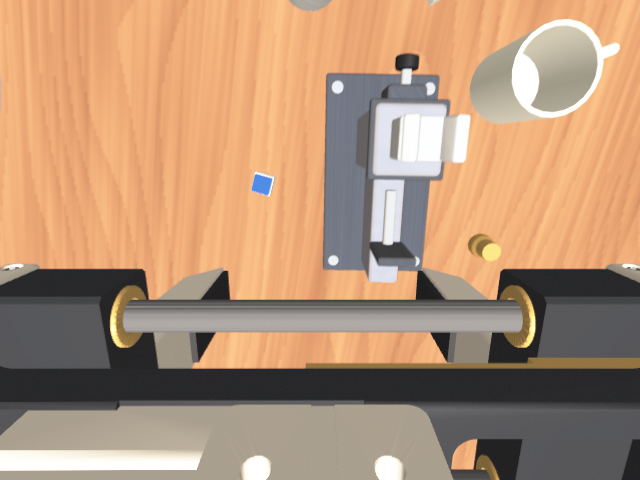

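The wrist view shows the head at about (430,138) on the housing, the pawl knob at (407,62), the tab at (392,250), the mug to the right at (540,75) and a chalk at (262,184). I'll refine the pose from this view's depth.

```bash
python3 - <<'E'
from h import *
P=camera_params("wrist");d=np.load("pics/w1.npy");c=cloud(d,P);z=c[...,2]
def rect(lo,hi,a,b,e,f):
    m=np.zeros(d.shape,bool);m[a:b,e:f]=1;p=c[m&(z>lo)&(z<hi)];print(lo,hi,len(p),p.mean(0).round(4),cv2.minAreaRect((p[:,:2]*1000).astype(np.float32)))
rect(.135,.146,85,185,360,460)
rect(.185,.197,100,180,380,480);rect(.197,.215,100,180,380,480)
rect(.125,.142,225,270,365,420)
rect(.074,.084,180,290,360,420)
rect(.008,.016,60,280,310,445)
E
```

```text
0.135 0.146 3844 [0.536  0.0045 0.1425] ((542.402587890625, 5.248435974121094), (58.26226043701172, 57.9995231628418), 9.045248985290527)
0.185 0.197 1382 [0.541  0.0051 0.1921] ((538.427490234375, 4.641387939453125), (27.83741569519043, 26.094947814941406), 8.76371955871582)
0.197 0.215 1930 [0.5432 0.0057 0.2036] ((542.6906127929688, 5.510680198669434), (37.371376037597656, 26.241683959960938), 8.611538887023926)
0.125 0.142 447 [ 0.5558 -0.0894  0.1326] ((556.49853515625, -90.4273681640625), (31.874183654785156, 8.367520332336426), 8.197684288024902)
0.074 0.084 1933 [ 0.5521 -0.0749  0.0788] ((554.6963500976562, -79.75676727294922), (30.9853572845459, 101.65923309326172), 8.313485145568848)
0.008 0.016 10230 [ 0.5306 -0.0325  0.0112] ((548.2619018554688, -34.40983581542969), (119.8670654296875, 220.80618286132812), 8.373809814453125)
```

```bash
python3 -m creep '1 36 32 0 0 0 0;1 36 32 0 0 0 0;1 0 0 0 0 0 0;1 0 0 0 0 0 0;1 0 0 0 0 0 0' >/dev/null; python3 -c "
from h import *
go([.543,.0065,.331],.15);print(observe()['contact_force'])"
```

```text
t 3.1 shift mm [ 7.1  2.9 93.3] turn [-0.0013  0.0011  0.0027] q [ 0.4   0.36 -0.66  1.71  0.24  1.15 -0.17]
[ 0.43014881 -0.45309215 -0.41186335]
```

```bash
python3 -m creep '1 7 3 0 0 0 0.003;1 0 0 30 0 0 0;1 0 0 30 0 0 0;1 0 0 20 0 0 0;1 0 0 13 0 0 0' >/dev/null; python3 -m creep '1 0 0 0 0 0 0;1 0 0 0 0 0 0';python3 -c "
from h import *
go([.543,.0065,.331],.15)"
```

```text
time_s: 3.8
tcp_pos: [0.5439, 0.0083, 0.3324]
tcp_rot: [2.047, 2.383, 0.001]
contact_force: [-0.0, 0.2, 0.6]
finger_gap: 0.999
gripper_force: 0.0
t 3.8 shift mm [-1.6 -1.1  1.4] turn [0.0006 0.0001 0.0014] q [ 0.35  0.46 -0.63  1.82  0.32  0.96 -0.27]
```

```bash
python3 -m creep '0.6 -1 -1 1 0 0 0;0.6 0 0 0 0 0 0;0.45 0 0 0 0 0 0;0.45 0 0 0 0 0 0;0.3 0 0 0 0 0 0';python3 -m creep '0.3 0 0 0 0 0 0;0.3 0 0 0 0 0 0;0.3 0 0 0 0 0 0'
```

```text
time_s: 4.3
tcp_pos: [0.5429, 0.0073, 0.3309]
tcp_rot: [2.046, 2.383, 0.0]
contact_force: [-0.4, 0.4, 0.1]
finger_gap: 0.614
gripper_force: 0.0
time_s: 4.6
tcp_pos: [0.5433, 0.0074, 0.3308]
tcp_rot: [2.046, 2.383, 0.002]
contact_force: [6.6, 0.8, -4.7]
finger_gap: 0.393
gripper_force: 30.0
```

```bash
f(){ grep -E 'tcp_pos|contact|gap' | tr '\n' ' '; echo; }
python3 -m creep '0.3 0 0.4 0 0 0 0;0.3 0 0 0 0 0 0' | f
python3 -m creep '0.3 0 0 -1 0 0 0' | f
python3 -m creep '0.3 0 0 -1 0 0 0' | f
python3 -m creep '0.3 0 0 -1 0 0 0' | f
python3 -m creep '0.3 0 0 -1 0 0 0' | f
python3 -m creep '0.3 0 0 -1 0 0 0' | f
python3 -m creep '0.3 0 0 -1 0 0 0' | f
python3 -m creep '0.3 0 0 -1 0 0 0' | f
python3 -m creep '0.3 0 0 -1 0 0 0' | f
```

```text
tcp_pos: [0.5434, 0.0074, 0.3307] contact_force: [3.2, 0.7, -3.5] finger_gap: 0.394 
tcp_pos: [0.5434, 0.0074, 0.3315] contact_force: [5.5, 1.7, -5.3] finger_gap: 0.388 
tcp_pos: [0.5434, 0.0074, 0.3327] contact_force: [5.5, 0.7, -5.3] finger_gap: 0.39 
tcp_pos: [0.5434, 0.0074, 0.3338] contact_force: [4.9, 1.9, -6.1] finger_gap: 0.39 
tcp_pos: [0.5434, 0.0074, 0.3348] contact_force: [5.3, 1.2, -6.5] finger_gap: 0.388 
tcp_pos: [0.5434, 0.0074, 0.3358] contact_force: [5.4, 0.3, -5.8] finger_gap: 0.39 
tcp_pos: [0.5434, 0.0074, 0.3369] contact_force: [5.7, 1.5, -5.6] finger_gap: 0.387 
tcp_pos: [0.5434, 0.0074, 0.3378] contact_force: [4.0, 1.1, -5.8] finger_gap: 0.387 
tcp_pos: [0.5434, 0.0074, 0.3388] contact_force: [4.6, 0.7, -5.4] finger_gap: 0.39
```

```bash
f(){ grep -E 'tcp_pos|contact|gap' | tr '\n' ' '; echo; }
python3 -m creep '0.3 0 0.4 -1 0 0 0' | f
python3 -m creep '0.3 0 0 -1 0 0 0' | f
python3 -m creep '0.3 0 0 -1 0 0 0' | f
python3 -m creep '0.3 0 0 -1 0 0 0' | f
python3 -m creep '0.3 0 0 -1 0 0 0' | f
python3 -m creep '0.3 0 0 -1 0 0 0' | f
python3 -m creep '0.3 0 0 -1 0 0 0' | f
python3 -m creep '0.3 0 0 -1 0 0 0' | f
```

```text
tcp_pos: [0.5435, 0.0074, 0.3397] contact_force: [1.6, 1.6, -5.9] finger_gap: 0.389 
tcp_pos: [0.5436, 0.0074, 0.3407] contact_force: [4.1, 0.6, -5.0] finger_gap: 0.386 
tcp_pos: [0.5435, 0.0074, 0.3417] contact_force: [3.1, 0.5, -5.6] finger_gap: 0.389 
tcp_pos: [0.5435, 0.0074, 0.3427] contact_force: [3.0, 1.0, -6.8] finger_gap: 0.391 
tcp_pos: [0.5435, 0.0075, 0.3438] contact_force: [3.2, 1.2, -6.5] finger_gap: 0.389 
tcp_pos: [0.5435, 0.0074, 0.3448] contact_force: [2.8, 1.1, -4.8] finger_gap: 0.39 
tcp_pos: [0.5435, 0.0074, 0.3458] contact_force: [2.2, 1.4, -5.7] finger_gap: 0.388 
tcp_pos: [0.5435, 0.0074, 0.3468] contact_force: [3.7, 0.4, -5.8] finger_gap: 0.391
```

```bash
f(){ grep -E 'tcp_pos|contact|gap' | tr '\n' ' '; echo; }
python3 -m creep '0.3 0 0 -1 0 0 0' | f
python3 -m creep '0.3 0 0 -1 0 0 0' | f
python3 -m creep '0.3 0 0 -1 0 0 0' | f
python3 -m creep '0.3 0 0 -1 0 0 0' | f
python3 -m creep '0.3 0 0 -1 0 0 0' | f
python3 -m creep '0.3 0 0 -1 0 0 0' | f
python3 -m creep '0.3 0 0 -1 0 0 0' | f
python3 -m creep '0.3 0 0 -1 0 0 0' | f
```

```text
tcp_pos: [0.5435, 0.0074, 0.3478] contact_force: [2.1, 1.0, -4.5] finger_gap: 0.387 
tcp_pos: [0.5435, 0.0074, 0.3488] contact_force: [1.9, 0.8, -5.5] finger_gap: 0.389 
tcp_pos: [0.5435, 0.0074, 0.3497] contact_force: [3.0, 1.2, -7.6] finger_gap: 0.392 
tcp_pos: [0.5436, 0.0074, 0.3504] contact_force: [5.5, 1.6, -15.0] finger_gap: 0.389 
tcp_pos: [0.5436, 0.0073, 0.351] contact_force: [6.7, 2.6, -16.8] finger_gap: 0.387 
tcp_pos: [0.5436, 0.0074, 0.3518] contact_force: [7.3, 3.3, -18.2] finger_gap: 0.39 
tcp_pos: [0.5436, 0.0073, 0.3526] contact_force: [7.4, 2.3, -19.6] finger_gap: 0.391 
tcp_pos: [0.5436, 0.0073, 0.3535] contact_force: [6.9, 2.9, -21.8] finger_gap: 0.393
```

```bash
f(){ grep -E 'tcp_pos|contact|gap' | tr '\n' ' '; echo; }
python3 -m creep '0.3 0 0 -1 0 0 0' | f
python3 -m creep '0.3 0 0 -1 0 0 0' | f
python3 -m creep '0.3 0 0 -1 0 0 0' | f
```

```text
tcp_pos: [0.5436, 0.0073, 0.3544] contact_force: [8.4, 2.8, -22.9] finger_gap: 0.385 
tcp_pos: [0.5436, 0.0074, 0.3562] contact_force: [2.3, 1.6, -5.8] finger_gap: 0.39 
tcp_pos: [0.5436, 0.0075, 0.3577] contact_force: [1.7, 0.8, -7.4] finger_gap: 0.389
```

```bash
f(){ grep -E 'tcp_pos|contact|gap' | tr '\n' ' '; echo; }
python3 -m creep '0.3 0 0 -1 0 0 0' | f
python3 -m creep '0.3 0 0 -1 0 0 0' | f
python3 -m creep '0.3 0 0 -1 0 0 0' | f
python3 -m creep '0.3 0 0 -1 0 0 0' | f
python3 -m creep '0.3 0 0 -1 0 0 0' | f
python3 -m creep '0.3 0 0 -1 0 0 0' | f
python3 -m creep '0.3 0 0 -1 0 0 0' | f
```

```text
tcp_pos: [0.5435, 0.0074, 0.3585] contact_force: [6.3, 1.4, -15.2] finger_gap: 0.392 
tcp_pos: [0.5436, 0.0074, 0.3592] contact_force: [6.3, 1.5, -17.6] finger_gap: 0.39 
tcp_pos: [0.5436, 0.0074, 0.36] contact_force: [7.1, 2.7, -18.5] finger_gap: 0.391 
tcp_pos: [0.5436, 0.0074, 0.3609] contact_force: [8.1, 1.8, -19.9] finger_gap: 0.389 
tcp_pos: [0.5436, 0.0074, 0.3617] contact_force: [8.4, 2.0, -21.7] finger_gap: 0.394 
tcp_pos: [0.5436, 0.0073, 0.3627] contact_force: [5.4, 1.3, -9.4] finger_gap: 0.391 
tcp_pos: [0.5436, 0.0074, 0.3646] contact_force: [3.3, 0.8, -5.5] finger_gap: 0.393
```

```bash
f(){ grep -E 'tcp_pos|contact|gap' | tr '\n' ' '; echo; }
python3 -m creep '0.3 0 0 -1 0 0 0' | f
python3 -m creep '0.3 0 0 -1 0 0 0' | f
python3 -m creep '0.3 0 0 -1 0 0 0' | f
python3 -m creep '0.3 0 0 -1 0 0 0' | f
python3 -m creep '0.3 0 0 -1 0 0 0' | f
python3 -m creep '0.3 0 0 -1 0 0 0' | f
```

```text
tcp_pos: [0.5435, 0.0074, 0.366] contact_force: [2.2, 0.5, -8.7] finger_gap: 0.391 
tcp_pos: [0.5435, 0.0074, 0.3666] contact_force: [5.7, 2.4, -15.6] finger_gap: 0.392 
tcp_pos: [0.5435, 0.0074, 0.3673] contact_force: [6.3, 1.8, -17.1] finger_gap: 0.393 
tcp_pos: [0.5436, 0.0073, 0.368] contact_force: [7.5, 2.1, -17.8] finger_gap: 0.394 
tcp_pos: [0.5436, 0.0073, 0.3689] contact_force: [6.8, 2.2, -19.6] finger_gap: 0.389 
tcp_pos: [0.5436, 0.0073, 0.3698] contact_force: [7.3, 2.0, -21.5] finger_gap: 0.389
```

```bash
f(){ grep -E 'tcp_pos|contact|gap' | tr '\n' ' '; echo; }
python3 -m creep '0.3 0 0 -0.5 0 0 0' | f
python3 -m creep '0.3 0 0 -0.5 0 0 0' | f
```

```text
tcp_pos: [0.5436, 0.0074, 0.3703] contact_force: [7.2, 3.0, -18.4] finger_gap: 0.39 
tcp_pos: [0.5436, 0.0074, 0.3709] contact_force: [4.5, 2.8, -10.3] finger_gap: 0.39
```

```bash
f(){ grep -E 'tcp_pos|contact|gap' | tr '\n' ' '; echo; }
python3 -m creep '0.3 0 0 0 0 0 0;0.3 0 0 0 0 0 0' | f
python3 -m creep '0.3 0 0 0.5 0 0 0' | f
python3 -m creep '0.3 0 0 0.5 0 0 0' | f
python3 -m creep '0.3 0 0 0.5 0 0 0' | f
python3 -m creep '0.3 0 0 0.5 0 0 0' | f
```

```text
tcp_pos: [0.5435, 0.0074, 0.372] contact_force: [0.0, 0.0, -4.3] finger_gap: 0.391 
tcp_pos: [0.5435, 0.0075, 0.3719] contact_force: [-0.6, -0.7, 2.5] finger_gap: 0.391 
tcp_pos: [0.5435, 0.0075, 0.3715] contact_force: [-2.8, -0.4, 2.3] finger_gap: 0.392 
tcp_pos: [0.5435, 0.0074, 0.3704] contact_force: [0.4, 0.3, -5.3] finger_gap: 0.393 
tcp_pos: [0.5435, 0.0074, 0.3695] contact_force: [-0.5, 0.9, -4.0] finger_gap: 0.389
```

```bash
f(){ grep -E 'tcp_pos|contact|gap' | tr '\n' ' '; echo; }
python3 -m creep '0.3 0 0 0.5 0 0 0' | f
python3 -m creep '0.3 0 0 0.5 0 0 0' | f
python3 -m creep '0.3 0 0 0.3 0 0 0' | f
python3 -m creep '0.3 0 0 0 0 0 0' | f
```

```text
tcp_pos: [0.5436, 0.0074, 0.369] contact_force: [0.3, 2.0, -4.3] finger_gap: 0.386 
tcp_pos: [0.5436, 0.0074, 0.3685] contact_force: [0.3, -0.1, -3.6] finger_gap: 0.391 
tcp_pos: [0.5436, 0.0074, 0.3682] contact_force: [0.3, 0.4, -4.6] finger_gap: 0.39 
tcp_pos: [0.5435, 0.0074, 0.3682] contact_force: [0.7, 1.6, -6.2] finger_gap: 0.39
```

```bash
f(){ grep -E 'tcp_pos|contact|gap' | tr '\n' ' '; echo; }
python3 -m creep '0.3 0 0 0.3 0 0 0' | f
python3 -m creep '0.3 0 0 0.3 0 0 0' | f
python3 -m creep '0.3 0 0 0.3 0 0 0' | f
python3 -m creep '0.3 0 0 0.3 0 0 0' | f
python3 -m creep '0.3 0 0 0 0 0 0' | f
```

```text
tcp_pos: [0.5436, 0.0074, 0.368] contact_force: [0.3, 0.3, -5.5] finger_gap: 0.386 
tcp_pos: [0.5435, 0.0074, 0.3678] contact_force: [0.6, 1.4, -5.2] finger_gap: 0.391 
tcp_pos: [0.5436, 0.0074, 0.3675] contact_force: [-0.1, 1.3, -4.8] finger_gap: 0.389 
tcp_pos: [0.5435, 0.0074, 0.3672] contact_force: [-1.0, 0.5, -4.5] finger_gap: 0.387 
tcp_pos: [0.5435, 0.0074, 0.3671] contact_force: [-0.1, 1.2, -7.1] finger_gap: 0.389
```

```bash
python3 - <<'E'
from h import *
p0=cv2.imread("pics/scene0.png");p,d=camera("scene");q=p[:,:,::-1];np.save("pics/s1.npy",d);cv2.imwrite("pics/s1.png",q)
a=p0[200:310,260:380];b=q[200:310,260:380]
cv2.imwrite("pics/s1c.png",cv2.resize(np.hstack([a,b]),None,fx=3.3,fy=3.3,interpolation=cv2.INTER_CUBIC))
E
```

```text
(no output)
```

View pics/s1c.png

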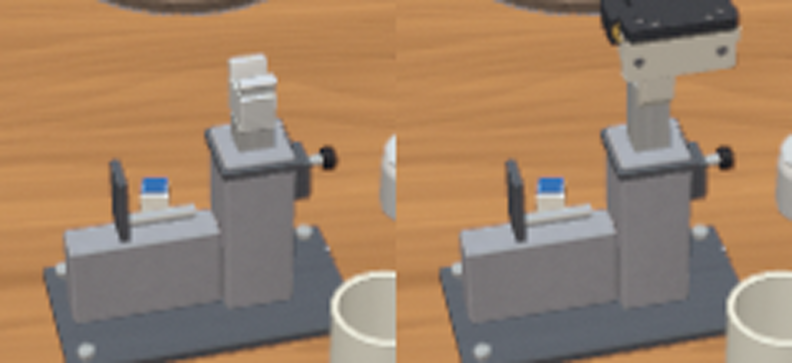

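The crop compares start (left) and now (right). The column is clearly raised, with the gripper finger at (655,60) around the head. The base and knob are unchanged, so I'll keep lowering gently.

```bash
f(){ grep -E 'tcp_pos|contact|gap' | tr '\n' ' '; echo; }
python3 -m creep '0.3 0 0 0.3 0 0 0' | f
python3 -m creep '0.3 0 0 0.3 0 0 0' | f
python3 -m creep '0.3 0 0 0.3 0 0 0' | f
python3 -m creep '0.3 0 0 0.3 0 0 0' | f
python3 -m creep '0.3 0 0 0.3 0 0 0' | f
```

```text
tcp_pos: [0.5435, 0.0074, 0.3669] contact_force: [-1.2, 0.8, -4.4] finger_gap: 0.392 
tcp_pos: [0.5435, 0.0075, 0.3666] contact_force: [-0.9, 0.8, -4.2] finger_gap: 0.392 
tcp_pos: [0.5435, 0.0074, 0.3663] contact_force: [0.2, 1.6, -4.5] finger_gap: 0.389 
tcp_pos: [0.5435, 0.0074, 0.366] contact_force: [-0.6, 0.5, -5.4] finger_gap: 0.388 
tcp_pos: [0.5435, 0.0074, 0.3657] contact_force: [-1.1, 0.8, -4.7] finger_gap: 0.39
```

```bash
python3 - <<'E'
from h import *
s=observe();print(s['contact_force'],s['tcp_pos'])
P=camera_params("wrist");p,d=camera("wrist");cv2.imwrite("pics/w2.png",p[:,:,::-1]);np.save("pics/w2.npy",d)
np.save("pics/w2c.npy",cloud(d,P))
E
```

```text
[-1.08615177  0.82151433 -4.71845029] [0.54354612 0.00742541 0.36568946]
```

View pics/w2.png

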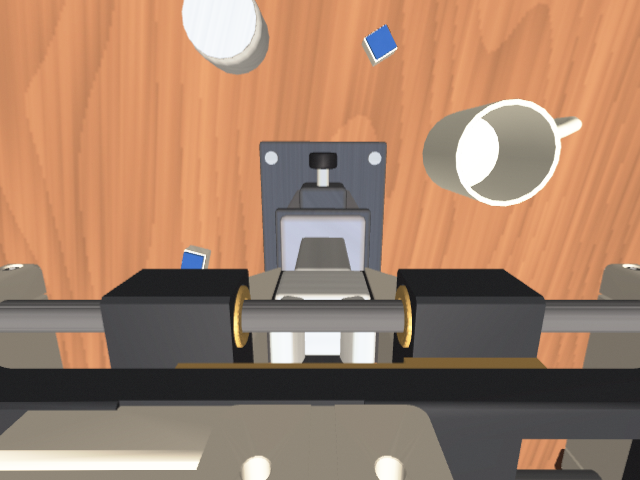

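The wrist view shows the head gripped between the pads. Its front face is at rows 270–296 and the V with its prongs at rows 296–360 (columns 270–378). The column comes out of the housing at (323,255). I'll read heights from the depth here.

```bash
python3 - <<'E'
import numpy as np
c=np.load("pics/w2c.npy")
for u in(287,323,358):
    print(u)
    for v in range(225,360,5): print(v,(c[v,u]*1000).round(1),end=' ')
    print()
E
```

```text
287
225 [520.1  25.9 142.9] 230 [520.7  23.4 145.4] 235 [521.   20.2 144.8] 240 [521.4  17.3 145.4] 245 [521.8  13.9 144.3] 250 [522.2  11.  145.1] 255 [522.5   7.5 144.1] 260 [523.    4.4 144.3] 265 [523.4   1.3 144.6] 270 [523.8  -1.8 145. ] 275 [527.2  19.9 207.5] 280 [527.8  19.9 212.9] 285 [528.3  20.  218.2] 290 [528.7  19.8 222.6] 295 [529.2  19.7 226.6] 300 [530.9  37.  266.8] 305 [531.2  36.7 268.9] 310 [531.4  35.6 269.2] 315 [531.6  35.4 271.3] 320 [531.8  34.1 271.3] 325 [531.9  32.  269.9] 330 [532.1  31.  270.5] 335 [531.6  11.6 240.6] 340 [531.8  10.1 241.2] 345 [532.1   8.1 241. ] 350 [532.3   6.7 241.8] 355 [532.5   3.7 240.1] 
323
225 [541.4  29.5 144.7] 230 [541.8  26.6 145. ] 235 [542.3  23.5 144.7] 240 [542.5  21.9 150.3] 245 [542.5  21.7 159.9] 250 [542.5  22.  170.6] 255 [542.4  22.1 179.6] 260 [542.5  21.6 185.9] 265 [542.4  22.  194.3] 270 [542.5  21.6 199.7] 275 [542.4  22.  207. ] 280 [542.3  22.3 213.3] 285 [542.3  22.4 218.9] 290 [542.4  21.9 222.4] 295 [542.4  21.5 226.1] 300 [539.8  37.5 265. ] 305 [539.8  37.7 268.2] 310 [539.9  36.9 269.3] 315 [540.1 
[... 172 characters left out ...]
 -4.000e-01  2.278e+02] 355 [546.1  -2.7 227.6] 
358
225 [561.8  32.8 145.3] 230 [562.4  29.7 145.1] 235 [563.   26.6 144.6] 240 [563.4  23.8 145.6] 245 [564.2  20.3 144.2] 250 [564.7  17.3 144.4] 255 [565.4  14.1 144. ] 260 [565.8  11.1 144.6] 265 [566.4   7.9 144.5] 270 [567.    4.7 144.5] 275 [557.   24.5 207.8] 280 [556.5  24.4 213.1] 285 [555.9  24.3 218.4] 290 [555.6  23.9 222.4] 295 [554.9  24.3 228.2] 300 [548.7  38.6 264.4] 305 [548.2  39.  268.2] 310 [548.2  38.3 269.6] 315 [548.3  37.3 270.1] 320 [548.4  36.5 271. ] 325 [548.7  35.1 270.8] 330 [548.8  33.9 271.1] 335 [555.2  15.6 241.1] 340 [533.9  74.8 345.3] 345 [555.8  12.1 241.6] 350 [556.1  10.2 241.6] 355 [556.7   7.5 240.3]
```

```bash
cat >m.py <<'E'
from h import *
def lift():
    P=camera_params("wrist");s=observe();d=np.median([camera("wrist")[1] for _ in range(3)],0);c=cloud(d,P)[...,2]*1000
    t=np.median(c[333:358,312:334]);h=np.median(c[222:266,284:290]);f=np.median(c[320:330,312:334])
    print("t",round(s['time_s'],2),"tcp z",s['tcp_pos'][2].round(4),"block top",t.round(2),"housing",h.round(2),"lift",(t-h-52).round(2),"F",s['contact_force'].round(1))
if __name__=="__main__":lift()
E
f(){ grep -E 'tcp_pos|contact|gap' | tr '\n' ' '; echo; }
python3 m.py
python3 -m creep '0.3 0 0 0.5 0 0 0' | f
python3 -m creep '0.3 0 0 0.5 0 0 0' | f
python3 -m creep '0.3 0 0 0.5 0 0 0' | f
python3 m.py
```

```text
t 11.1 tcp z 0.3657 block top 227.53 housing 144.58 lift 30.95 F [-0.5  0.2 -4.7]
tcp_pos: [0.5436, 0.0075, 0.3652] contact_force: [-1.8, 1.2, -3.9] finger_gap: 0.388 
tcp_pos: [0.5435, 0.0074, 0.3647] contact_force: [-0.4, 0.6, -3.5] finger_gap: 0.389 
tcp_pos: [0.5435, 0.0074, 0.3644] contact_force: [-4.9, 0.1, 2.3] finger_gap: 0.391 
t 11.55 tcp z 0.3644 block top 226.31 housing 144.53 lift 29.78 F [-4.9  0.1  2.3]
```

```bash
f(){ grep -E 'tcp_pos|contact|gap' | tr '\n' ' '; echo; }
python3 -m creep '0.3 0 0 0 0 0 0' | f
python3 -m creep '0.3 0 0 0.3 0 0 0' | f
python3 -m creep '0.3 0 0 0.3 0 0 0' | f
python3 -m creep '0.3 0 0 0 0 0 0' | f
python3 m.py
```

```text
tcp_pos: [0.5435, 0.0074, 0.3644] contact_force: [-4.1, -0.0, 1.3] finger_gap: 0.392 
tcp_pos: [0.5435, 0.0075, 0.3643] contact_force: [-6.4, 0.6, 5.9] finger_gap: 0.39 
tcp_pos: [0.5435, 0.0075, 0.3642] contact_force: [-6.8, -0.1, 8.0] finger_gap: 0.389 
tcp_pos: [0.5435, 0.0075, 0.3642] contact_force: [-7.6, -0.7, 6.9] finger_gap: 0.391 
t 12.1 tcp z 0.3642 block top 226.13 housing 144.59 lift 29.53 F [-7.6 -0.7  6.9]
```

```bash
f(){ grep -E 'tcp_pos|contact' | tr '\n' ' '; echo; }
python3 -m creep '0.3 0 0 -1 0 0 0;0.3 0 0 -0.5 0 0 0' | f
python3 -m creep '0.3 0 0 -1 0 0 0' | f
python3 -m creep '0.3 0 0 -1 0 0 0' | f
python3 -m creep '0.3 0 0 -1 0 0 0' | f
python3 m.py
python3 -m creep '0.3 0 0 -1 0 0 0' | f
python3 -m creep '0.3 0 0 -1 0 0 0' | f
python3 m.py
```

```text
tcp_pos: [0.5436, 0.0074, 0.3648] contact_force: [-3.1, 0.3, -6.0] 
tcp_pos: [0.5436, 0.0074, 0.3657] contact_force: [-2.3, 0.7, -6.6] 
tcp_pos: [0.5436, 0.0074, 0.3665] contact_force: [1.9, 2.2, -14.8] 
tcp_pos: [0.5436, 0.0074, 0.3672] contact_force: [3.3, 3.2, -18.0] 
t 12.75 tcp z 0.3672 block top 229.12 housing 144.38 lift 32.74 F [  3.3   3.2 -18. ]
tcp_pos: [0.5436, 0.0074, 0.3687] contact_force: [1.3, 2.0, -13.9] 
tcp_pos: [0.5436, 0.0074, 0.3699] contact_force: [2.8, 1.9, -19.4] 
t 13.1 tcp z 0.3699 block top 231.8 housing 144.25 lift 35.55 F [  2.8   1.9 -19.4]
```

```bash
f(){ grep -E 'tcp_pos|contact' | tr '\n' ' '; echo; }
python3 -m creep '0.3 0 0 -0.5 0 0 0' | f
python3 -m creep '0.3 0 0 -0.5 0 0 0' | f
python3 -m creep '0.3 0 0 -0.5 0 0 0' | f
python3 -m creep '0.3 0 0 0 0 0 0' | f
python3 -m creep '0.3 0 0 0 0 0 0' | f
python3 m.py
```

```text
tcp_pos: [0.5435, 0.0074, 0.3706] contact_force: [2.2, 2.2, -17.5] 
tcp_pos: [0.5435, 0.0074, 0.3711] contact_force: [-1.0, 0.9, -10.5] 
tcp_pos: [0.5436, 0.0075, 0.3722] contact_force: [-4.0, 0.2, -1.8] 
tcp_pos: [0.5435, 0.0075, 0.3725] contact_force: [-6.0, 0.5, 0.2] 
tcp_pos: [0.5435, 0.0075, 0.3725] contact_force: [-6.0, 0.6, -0.7] 
t 13.75 tcp z 0.3725 block top 234.43 housing 144.46 lift 37.98 F [-6.   0.6 -0.7]
```

```bash
f(){ grep -E 'tcp_pos|contact' | tr '\n' ' '; echo; }
python3 -m creep '0.3 0 0 -0.5 0 0 0' | f
python3 -m creep '0.3 0 0 -0.5 0 0 0' | f
python3 -m creep '0.3 0 0 -0.3 0 0 0' | f
python3 -m creep '0.3 0 0 0 0 0 0' | f
python3 -m creep '0.3 0 0 0.4 0 0 0' | f
python3 -m creep '0.3 0 0 0.4 0 0 0' | f
python3 -m creep '0.3 0 0 0.3 0 0 0' | f
python3 -m creep '0.3 0 0 0 0 0 0' | f
```

```text
tcp_pos: [0.5435, 0.0075, 0.3727] contact_force: [-3.8, 1.7, -5.1] 
tcp_pos: [0.5435, 0.0074, 0.3728] contact_force: [-3.4, 1.1, -5.4] 
tcp_pos: [0.5436, 0.0074, 0.3729] contact_force: [-3.1, 0.8, -6.5] 
tcp_pos: [0.5435, 0.0074, 0.3729] contact_force: [-4.6, 1.0, -4.2] 
tcp_pos: [0.5436, 0.0075, 0.3726] contact_force: [-5.1, 0.9, -2.0] 
tcp_pos: [0.5435, 0.0074, 0.3724] contact_force: [-7.2, 0.0, 3.0] 
tcp_pos: [0.5435, 0.0075, 0.3723] contact_force: [-8.1, -0.1, 4.2] 
tcp_pos: [0.5435, 0.0075, 0.3723] contact_force: [-5.7, 1.0, 2.2]
```

```bash
f(){ grep -E 'tcp_pos|contact' | tr '\n' ' '; echo; }
python3 -m creep '0.3 0 0 0.4 0 0 0;0.3 0 0 0 0 0 0' | f
python3 -m creep '0.3 0 0 0 0 0 0;0.3 0 0 0 0 0 0' | f
python3 m.py
```

```text
tcp_pos: [0.5435, 0.0075, 0.3722] contact_force: [-7.3, 0.4, 4.8] 
tcp_pos: [0.5435, 0.0075, 0.3722] contact_force: [-7.3, -0.1, 5.7] 
t 15.1 tcp z 0.3722 block top 234.14 housing 144.45 lift 37.68 F [-7.3 -0.1  5.7]
```

```bash
python3 -m creep '0.3 0 0 -0.6 0 0 0;0.45 0 0 0 0 0 0;0.6 0 0 0 0 0 0;0.8 0 0 0 0 0 0;1 0 0 0 0 0 0'; python3 -m creep '1 0 0 0 0 0 0;1 0 0 0 0 0 0'
python3 m.py; python3 -c "
from h import *
p,d=camera('wrist');cv2.imwrite('pics/w3.png',p[:,:,::-1])"
```

```text
time_s: 15.75
tcp_pos: [0.544, 0.0073, 0.3723]
tcp_rot: [2.046, 2.383, 0.001]
contact_force: [-0.7, 0.9, -0.3]
finger_gap: 0.659
gripper_force: 0.0
time_s: 15.95
tcp_pos: [0.5437, 0.0074, 0.372]
tcp_rot: [2.046, 2.383, 0.0]
contact_force: [0.7, 0.2, 0.1]
finger_gap: 0.836
gripper_force: 0.0
t 15.95 tcp z 0.372 block top 234.4 housing 144.52 lift 37.88 F [0.7 0.2 0.1]
```

View pics/w3.png

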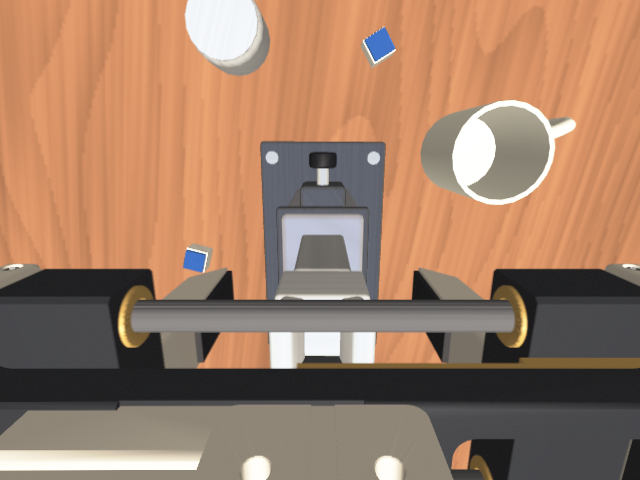

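The view shows the head standing alone between open fingers, front face at rows 270–296, in the same place and at the same lift. The prop holds on the pawl. Next I'll retreat, close the fingers and tilt to push the tab.

```bash
python3 -m creep '1 0 0 -10 0 0 0;1 0 0 -20 0 0 0;1 0 0 -25 0 0 0;1 0 0 -25 0 0 0;1 0 0 0 0 0 0'>/dev/null
python3 -m creep '1 -30 0 0 0 0 0;1 -45 0 0 0 0 0;0 -45 0 0 0 0 0;0 -45 0 0 0 0 0;0 -17 0 0 0 0 0'>/dev/null
python3 -m creep '0 0 0 0 0 0.13 0;0 0 0 0 0 0.13 0;0 0 0 0 0 0 0;0 0 0 0 0 0 0'
cat >>h.py <<'E'
O=np.array([.5435,.007,0]);YS=.15;S=R.from_euler('z',YS)
def corner(off=(.0095,0,.178)):
    "finger's leading corner in the stand frame, mm; and tool->stand rotation"
    s=observe();T=R.from_rotvec(s['tcp_rot']);p=s['tcp_pos']+T.apply(off)
    return (S.inv().apply(p-O)*1000).round(1)
def step(d):
    "stand-frame shift mm -> tool axes"
    print(R.from_rotvec(observe()['tcp_rot']).inv().apply(S.apply(d)).round(1))
E
python3 - <<'E'
from h import *
c=corner();print(c);step(np.array([0,-120,122])-c)
P=camera_params("wrist");p,d=camera("wrist");c=cloud(d,P);cv2.imwrite("pics/w4.png",p[:,:,::-1])
s=S.inv().apply((c-O).reshape(-1,3))*1000
m=(abs(s[:,0])<12)&(s[:,1]>-112)&(s[:,1]<-70)&(s[:,2]>105)&(s[:,2]<145);q=s[m];print(len(q),np.percentile(q,[2,50,98],0).round(1))
m=(abs(s[:,0])<30)&(abs(s[:,1])<30)&(s[:,2]>190)&(s[:,2]<260);q=s[m];print(len(q),np.percentile(q,[2,50,98],0).round(1) if len(q) else 0)
E
```

```text
time_s: 17.55
tcp_pos: [0.5711, -0.1727, 0.4517]
tcp_rot: [-1.913, -2.227, -0.247]
contact_force: [-0.6, 0.2, 0.2]
finger_gap: 0.439
gripper_force: 0.0
[   0.3 -127.3  281.9]
[-33.6  -0.2 156.5]
267 [[-1.190e+01 -9.900e+01  1.135e+02]
 [-1.000e-01 -9.530e+01  1.343e+02]
 [ 1.170e+01 -9.150e+01  1.361e+02]]
4214 [[-16.3 -11.5 194.5]
 [  0.7  -6.1 234.8]
 [ 18.3  13.5 248.3]]
```

View pics/w4.png

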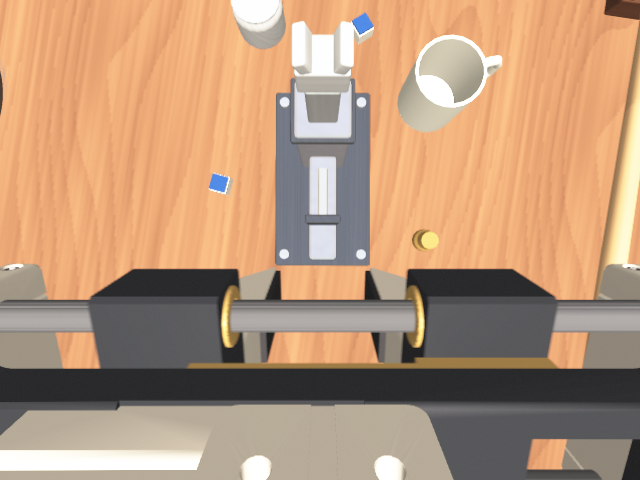

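The view shows the tab at (323,218) on the rail, lined up with the tool (x about 0). The head is still raised at (323,55), and the fingers are half closed at this moment. Next I descend behind the tab.

```bash
python3 -m creep '0 -8 0 40 0 0 0;0 -10 0 40 0 0 0;0 -8 0 40 0 0 0;0 -7.6 0 36 0 0 0;0 0 0 0 0 0 0';python3 -m creep '0 0 0 0 0 0 0;0 0 0 0 0 0 0'
python3 - <<'E'
from h import *
c=corner();print(c);step([0,1,0]);step(np.array([0,-105,122])-c)
E
```

```text
time_s: 18.1
tcp_pos: [0.5682, -0.1637, 0.2887]
tcp_rot: [-1.906, -2.225, -0.242]
contact_force: [-0.1, -0.8, -0.3]
finger_gap: 0.003
gripper_force: 0.0
time_s: 18.3
tcp_pos: [0.571, -0.1645, 0.2952]
tcp_rot: [-1.912, -2.23, -0.252]
contact_force: [-0.0, -0.1, -0.2]
finger_gap: 0.008
gripper_force: 0.0
[   2.  -119.1  125.5]
[1.  0.  0.3]
[12.7 -2.   7. ]
```

Approach, then push in small steps while watching the force.

```bash
f(){ grep -E 'tcp_pos|contact' | tr '\n' ' '; echo; }
python3 -m creep '0 6 -1 4 0 0 0;0 6 -1 3 0 0 0;0 0 0 0 0 0 0' | f
python3 -c "
from h import *
print(corner())"
python3 -m creep '0 1.9 0 0.5 0 0 0' | f
python3 -m creep '0 1.9 0 0.5 0 0 0' | f
python3 -m creep '0 1.9 0 0.5 0 0 0' | f
python3 -m creep '0 1.9 0 0.5 0 0 0' | f
python3 -m creep '0 1.9 0 0.5 0 0 0' | f
python3 -c "
from h import *
print(corner())"
```

```text
tcp_pos: [0.5658, -0.1505, 0.2897] contact_force: [0.2, -0.3, -0.7] 
[  -1.6 -104.1  120.1]
tcp_pos: [0.5657, -0.15, 0.2893] contact_force: [0.0, -0.1, -0.4] 
tcp_pos: [0.5654, -0.1482, 0.2891] contact_force: [-0.5, 0.1, -0.2] 
tcp_pos: [0.5651, -0.1462, 0.289] contact_force: [0.2, -0.2, 0.1] 
tcp_pos: [0.5649, -0.1446, 0.289] contact_force: [0.2, -3.0, 1.0] 
tcp_pos: [0.5646, -0.1427, 0.289] contact_force: [0.9, -2.3, 0.3] 
[ -1.6 -96.3 119.4]
```

```bash
f(){ grep -E 'tcp_pos|contact' | tr '\n' ' '; echo; }
python3 -m creep '0 1 0 0.2 0 0 0' | f
python3 -m creep '0 1 0 0.2 0 0 0' | f
python3 -m creep '0 1 0 0.2 0 0 0' | f
python3 -m creep '0 1 0 0.2 0 0 0' | f
python3 -m creep '0 1 0 0.2 0 0 0' | f
python3 -c "
from h import *
print(corner())"
```

```text
tcp_pos: [0.5644, -0.1414, 0.289] contact_force: [0.9, -3.3, -0.5] 
tcp_pos: [0.5642, -0.1404, 0.2891] contact_force: [0.7, -2.4, -0.6] 
tcp_pos: [0.5641, -0.1394, 0.2891] contact_force: [1.0, -2.5, -1.3] 
tcp_pos: [0.5639, -0.1383, 0.2891] contact_force: [0.7, -2.9, -1.3] 
tcp_pos: [0.5637, -0.1372, 0.2892] contact_force: [0.4, -1.2, -1.1] 
[ -1.7 -90.7 119.6]
```

```bash
f(){ grep -E 'tcp_pos|contact' | tr '\n' ' '; echo; }
python3 -m creep '0 1 0 0.2 0 0 0' | f
python3 -m creep '0 1 0 0.2 0 0 0' | f
python3 -m creep '0 1 0 0.2 0 0 0' | f
python3 -m creep '0 1 0 0.2 0 0 0' | f
python3 -m creep '0 0.6 0 0.2 0 0 0' | f
python3 -c "
from h import *
print(corner())"
```

```text
tcp_pos: [0.5635, -0.1362, 0.2893] contact_force: [1.5, -2.2, -1.2] 
tcp_pos: [0.5634, -0.1352, 0.2893] contact_force: [0.7, -2.6, -2.3] 
tcp_pos: [0.5632, -0.1342, 0.2894] contact_force: [1.2, -1.3, -1.1] 
tcp_pos: [0.5631, -0.1332, 0.2895] contact_force: [1.1, -1.7, -2.2] 
tcp_pos: [0.563, -0.1325, 0.2895] contact_force: [0.7, -2.4, -0.5] 
[ -1.7 -85.9 120. ]
```

```bash
f(){ grep -E 'tcp_pos|contact' | tr '\n' ' '; echo; }
python3 -m creep '0 0.5 0 0.1 0 0 0' | f
python3 -m creep '0 0.5 0 0.1 0 0 0' | f
python3 -m creep '0 0.5 0 0.1 0 0 0' | f
python3 -m creep '0 0.5 0 0.1 0 0 0' | f
```

```text
tcp_pos: [0.5629, -0.132, 0.2895] contact_force: [0.8, -1.9, -1.2] 
tcp_pos: [0.5628, -0.1316, 0.2896] contact_force: [0.5, -0.8, -1.2] 
tcp_pos: [0.5628, -0.1311, 0.2896] contact_force: [0.7, -1.5, -1.3] 
tcp_pos: [0.5627, -0.1306, 0.2896] contact_force: [0.1, -1.9, -2.1]
```

```bash
f(){ grep -E 'tcp_pos|contact' | tr '\n' ' '; echo; }
python3 -m creep '0 0.5 0 0.1 0 0 0' | f
python3 -m creep '0 0.5 0 0.1 0 0 0' | f
python3 -m creep '0 0.4 0 0.1 0 0 0' | f
python3 -c "
from h import *
print(corner())"
```

```text
tcp_pos: [0.5626, -0.1301, 0.2897] contact_force: [1.0, -1.5, -1.6] 
tcp_pos: [0.5625, -0.1296, 0.2897] contact_force: [0.6, -2.0, -2.1] 
tcp_pos: [0.5625, -0.1292, 0.2897] contact_force: [0.5, -2.5, -2.3] 
[ -1.7 -82.6 120.1]
```

```bash
f(){ grep -E 'tcp_pos|contact' | tr '\n' ' '; echo; }
python3 -m creep '0 0.4 0 0.1 0 0 0' | f
python3 -m creep '0 0.4 0 0.1 0 0 0' | f
python3 -m creep '0 0.4 0 0.1 0 0 0' | f
python3 -c "
from h import *
print(corner())"
```

```text
tcp_pos: [0.5624, -0.129, 0.2897] contact_force: [0.7, -4.3, -1.7] 
tcp_pos: [0.5624, -0.1289, 0.2897] contact_force: [0.4, -4.8, -1.8] 
tcp_pos: [0.5624, -0.1287, 0.2897] contact_force: [1.2, -6.9, -2.0] 
[ -1.7 -82.3 120. ]
```

```bash
f(){ grep -E 'tcp_pos|contact' | tr '\n' ' '; echo; }
python3 -m creep '0 0.4 0 0.1 0 0 0' | f
python3 -m creep '0 0.3 0 0.1 0 0 0;0 0 0 0 0 0 0' | f
python3 -m creep '0 -3 0 -1 0 0 0;0 -15 0 -4 0 0 0;0 -20 0 -5 0 0 0;0 0 0 -40 0 0 0;0 0 0 -40 0 0 0' | f
python3 -m creep '0 0 0 -40 0 0 0;0 0 0 -20 0 0 0;0 0 0 0 0 0 0;0 0 0 0 0 0 0' | f
python3 - <<'E'
from h import *
p,d=camera("wrist");c=cloud(d,camera_params("wrist"))
s=S.inv().apply((c-O).reshape(-1,3))*1000
m=(abs(s[:,0])<12)&(s[:,1]>-112)&(s[:,1]<-60)&(s[:,2]>110)&(s[:,2]<145);print("tab",np.percentile(s[m],[2,50,98],0).round(1))
a=p[:,:,::-1];b=camera("scene")[0][180:360,230:430,::-1]
cv2.imwrite("pics/fin.png",np.hstack([cv2.resize(a,(400,300)),cv2.resize(b,(333,300),interpolation=cv2.INTER_CUBIC)]));print(observe()['time_s'])
E
```

```text
tcp_pos: [0.5623, -0.1286, 0.2897] contact_force: [1.1, -7.2, -1.1] 
tcp_pos: [0.5623, -0.1285, 0.2897] contact_force: [0.8, -7.2, -0.3] 
tcp_pos: [0.571, -0.189, 0.3668] contact_force: [1.9, -0.3, -0.1] 
tcp_pos: [0.5735, -0.2029, 0.4246] contact_force: [0.5, -0.8, -0.5] 
tab [[-1.180e+01 -8.170e+01  1.129e+02]
 [-1.000e-01 -7.980e+01  1.331e+02]
 [ 1.150e+01 -7.440e+01  1.351e+02]]
22.4
```

View pics/fin.png

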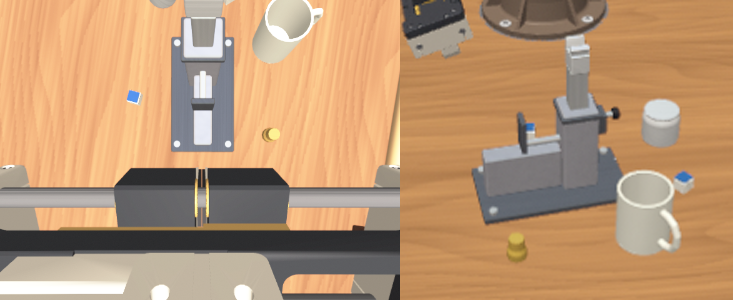

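The final views show the column standing raised, the tab moved in against the housing side and the bystanders where they were. The bolt passed the 7–10 mm block zone and met its hard stop at about 7 N.

```bash
python3 -c "
from bench import *
print(hand_in())"
```

```text
the job is handed in; nothing more can be done
None
```

I handed the job in at 22.4 s: the column rests on the pawl at what I judge to be the third click, and the lock bolt is home against its hard stop at about 7 N. The first pull for click three didn't hold and the column went back down one notch, so I pulled that click again; if both pulls count, it was four clicks. The bolt going past the 7–10 mm block supports the third notch.

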